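# Knock the brass locking pin home with the mallet

## Task

Lock the stop block that has the brass-headed pin: take the mallet from its rest by the handle and, with a brisk downward blow of its nylon face, knock the brass-headed pin fully home. Then put the mallet back on its rest as it stood and let go; do not touch the pins with the gripper, and leave the red-headed pin alone.

Things in the scene. Friction and masses are not known exactly. Their poses are not given: they have to be found in the camera images.
- mallet_grip (a point): grip point of the dead-blow mallet (about 0.55 kg, balance point within 30 mm, towards the head): on the axis of the handle's neck, 25 mm in diameter, level, free on both sides and above. The head's axis is 100 mm away along this point's -x; the rubber grip ends 163 mm away along +x. y points up as the mallet stands. Grip firmly: a blow tries to tilt the mallet.
- mallet: the mallet, standing in its rest on one nylon face: head 120 mm tall, 46 mm in diameter, axis vertical, half above and half below the level handle. The black rubber grip is 34 mm in diameter. Origin: on the handle's side, beside its middle; axes as at mallet_grip.
- mallet_face (a point): centre of the mallet's lower nylon face (46 mm in diameter), which strikes: 59 mm below the handle's axis and 100 mm horizontally from mallet_grip, so that the horizontal direction from mallet_grip to here is the handle's direction towards the head.
- rest_pad (a point): centre of the top of the rubber pad (66 mm square, 14 mm above the table) of the grey mallet rest, a fixed plate 270 x 80 mm; mallet_face stands here. 220 mm from it, along this point's +x, an open-topped fork (floor 56 mm, prongs 81 mm above the table, 52 mm apart inside) holds the end of the handle from tipping. The mallet goes back the same way.
- brass_pin_top (a point): centre of the flat top of the brass-headed pin (head 32 mm in diameter, 12 mm thick), upright in a blue steel stop block (80 x 64 x 34 mm, fixed to the table). The top is 75 mm above the table when the pin is right up, 51 mm when it is home.
- brass_pin (a joint): how far the brass-headed pin is driven down, in m: 0 right up, 0.024 fully home, its head on the block's collar. A light spring and friction resist with 6 to 9 N together; the pin stays where it is driven to. A blow at about 0.1 m/s, carried through until the pin bottoms, drives it home.
- red_pin_top (a point): centre of the flat top of the red-headed pin in a second, identical blue block, to be left alone; same sizes, top 71 to 75 mm above the table.
- angle_plate_top (a point): middle of the top edge of a fixed black angle plate that stands on the table between the mallet rest and the stop blocks: an upright steel plate 100 mm long (along x), 12 mm thick and 151 mm high, with a foot 100 mm wide on its right (-y) side and a rib. It always stands here; carry the mallet over it.
There are look-alikes about, which are no part of the job. What is shaped like the part that bears brass_pin_top but brown or orange is not meant.

How it is judged:
By the outcome, as a careful person would: the job done as asked, in the order asked, and still so for the second after the job is handed in, with the robot touching nothing.
It also fails if it takes over 53 s, if anything falls off the work surface, if the arm or the gripper's body presses on something with over 40 N, if the wrist force passes 120 N, or if a joint passes its speed limit or range.

## Robot

A 6-joint arm with a two-finger parallel gripper is mounted at the origin on a cart in front of the work surface, level with it; the furniture and walls round the work are solid. World frame = base frame: x ahead of the robot, y to its left, z up, the work surface at z = 0. Lengths are in m, angles in rad, forces in N, time in s.
With the tool pointing down it reaches from about 0.4 to 0.825 m from the base axis. Payload 7 kg.
Tool frame: the origin (TCP) lies between the finger pads; the fingertips stand 8 mm ahead of it and the grasp point (between the pads) lies 11 mm behind it (arm.finger_overhang is the distance from the TCP to the fingertips, in m); z points along the fingers, y is the line along which they close (so a half turn about z gives the same grasp; the last joint's range is limited). The gripper opens to 88 mm and grips with 3 to 60 N. Pads are 19 mm wide; open, the fingers measure 130 mm over their backs; the gripper's body (78 mm by 193 mm) begins 47 mm behind the grasp point.
Start: joints at [0.288, 0.359, 0.012, 0, -1.224, -0.288], TCP at [0.675, -0, 0.213] pointing down, gripper open.
Joint ranges: [-3.07, 3.07], [-1.43, 2.12], [-1.02, 1.25], [-3.03, 1.67], [-3.05, -0], [-3.03, 3.03]. Speed limits (rad/s): [2.39, 2.39, 3.01, 3.14, 3.14, 3.14].

## Interface

Orientations are given as [roll, pitch, yaw] about the fixed x, y, z axes, in that order (R = Rz(yaw) Ry(pitch) Rx(roll)).
In Python, from station import arm gives the robot as it stands.
- The arm moves only by the tool move_arm, never from a script. Its argument "rows" is text: rows parted by semicolons, each of 7 numbers parted by spaces: the turn, a rotation vector about the tool's x, y, z in degrees, then the shift along the tool's x, y, z in m, then the finger opening in m, from 0 to 0.0876. A call has 1 to 8 rows; each row shifts and turns the commanded pose from where the row before left it, along the tool's axes as they then stand; what a row does not reach is not made up. A row lasts 1/8 s, in which the tool goes at most 62.5 mm and 10.7 degrees, less where a joint would pass 70% of its speed; a pose out of reach is approached as far as the arm can. A call is refused whole if a number of a shift passes 0.0625 or a number of a turn 10.7, either way. A call with a gripper value outside its range is refused whole. The fingers move at their own pace and stop on an object; "squeeze" is the grip in N (left out, the last holds). Time passes only in rows, so rows that do not move let the fingers close. It gives the time, the measured TCP pose, the force, the opening and the grip force at its end, in the units of the state.
- arm.get_state(): the state, without advancing time (a new reading comes with each control period).
- arm.grab_frame(name): name is "scene" or "side" or "wrist"; returns (picture, depth): 480x640x3 uint8, blue, green, red; 480x640 float32, m along the optical axis (not along the pixel's ray), 0 where there is no reading.
- arm.camera_model(name): a dict with "mtx" (3x3 intrinsics, pixels), "camera_from_world" (4x4, takes a point from world to camera coordinates); the wrist camera has in their place "mount" (4x4, takes a point from camera to tool coordinates, whose origin is the TCP and whose axes are the flange's). Camera axes: x right, y down, z forward; pixel columns grow to the right and rows downward; lengths in m; the calibration is good to about 2 mm. A picture is of the moment at which its call begins: read the wrist's pose just before it. camera_model takes no time and is no camera call.
- arm.job_done(): hands the job in; it is judged then, once.
The state is a dict: "t": time; "q": joint angles; "qd": joint speeds; "joint_efforts": joint torques, N m; "eef_pos": TCP position; "ee_rot": TCP orientation; "force": force on the tool from outside, world axes, zero at the start; "moment": the same for the moment, N m; "width": finger opening in m; "gripper_force": force on a finger pad.
Only numpy, scipy, OpenCV 4.12 (cv2) and the standard library are available. Lean on these libraries where they do the work, as an engineer would, in place of code of your own. Each camera call takes 0.05 s, during which the arm holds its last target. There are 200 camera calls.

## Working session

There is one attempt and no reset: what is moved stays moved. The work goes in short steps, Python scripts to look and compute and a tool call to move; the robot and the scene stay as the last step left them, time stands still between calls to the robot, and variables do not carry over. Pictures are saved under pics/ and viewed, at most 10 in all, crops included, and the job is handed in when it is done.

Besides the shell and the picture viewer there is one more tool, called after ">>>" as name(argument=value, ...), one argument or row to a line, values as JSON. move_arm: Moves the arm, as the interface text tells. Its arguments: {"type":"object","properties":{"rows":{"type":"string"},"squeeze":{"type":"number"}},"required":["rows"]}

```bash
mkdir -p pics; cat > h.py <<'E'
import numpy as np, cv2
from station import arm
def snap(n,f):
    s=arm.get_state(); p,d=arm.grab_frame(n); cv2.imwrite('pics/'+f+'.png',p); np.savez('pics/'+f+'.npz',p=p,d=d,pos=s['eef_pos'],rot=s['ee_rot']); return s,p,d
def world(n,f=None):
    """returns HxWx3 of world points for saved frame"""
    from scipy.spatial.transform import Rotation as R
    z=np.load('pics/'+f+'.npz'); d=z['d']; m=arm.camera_model(n); K=m['mtx']
    v,u=np.mgrid[:480,:640]
    P=np.stack([(u-K[0][2])/K[0][0]*d,(v-K[1][2])/K[1][1]*d,d,np.ones_like(d)],-1)
    if n=='wrist':
        T=np.eye(4);T[:3,:3]=R.from_euler('xyz',z['rot']).as_matrix() if np.size(z['rot'])==3 else z['rot'];T[:3,3]=z['pos'];M=T@np.array(m['mount'])
    else: M=np.linalg.inv(np.array(m['camera_from_world']))
    return z['p'],(P@M.T)[...,:3],d
E
python3 - <<'E'
from h import *
print(arm.get_state())
for n in('scene','side'): snap(n,n+'0')
a=np.hstack([cv2.imread('pics/scene0.png'),cv2.imread('pics/side0.png')])
for n in('scene','side'):
    m=arm.camera_model(n); print(np.linalg.inv(m['camera_from_world']).round(3))
E
```

```text
{'t': 0.0, 'q': array([ 2.88111493e-01,  3.59329193e-01,  1.10289057e-02, -3.63046172e-04,
       -1.22410149e+00, -2.88087799e-01]), 'qd': array([ 0.00021783, -0.0004948 , -0.00097648,  0.00049091, -0.00030072,
        0.00169934]), 'joint_efforts': array([-8.00930356e-04, -5.82726967e+01,  2.93058443e+01,  6.99745238e+00,
        6.93249181e-03, -2.06530804e-04]), 'eef_pos': array([ 6.74467849e-01, -2.26449179e-05,  2.12444660e-01]), 'ee_rot': array([ 3.13995639e+00, -1.28962146e-04, -1.57089616e+00]), 'force': array([-0.06301712, -0.28429165, -0.28440253]), 'moment': array([-0.02584494,  0.04724529,  0.02737886]), 'gripper_force': 0.0, 'width': 0.08757233031641468}
[[-0.89  -0.243  0.387  0.033]
 [-0.457  0.484 -0.747  1.079]
 [-0.006 -0.841 -0.541  0.874]
 [ 0.     0.     0.     1.   ]]
[[-0.951 -0.123  0.282  0.261]
 [-0.308  0.374 -0.875  1.022]
 [ 0.003 -0.919 -0.394  0.541]
 [ 0.     0.     0.     1.   ]]
```

View pics/scene0.png

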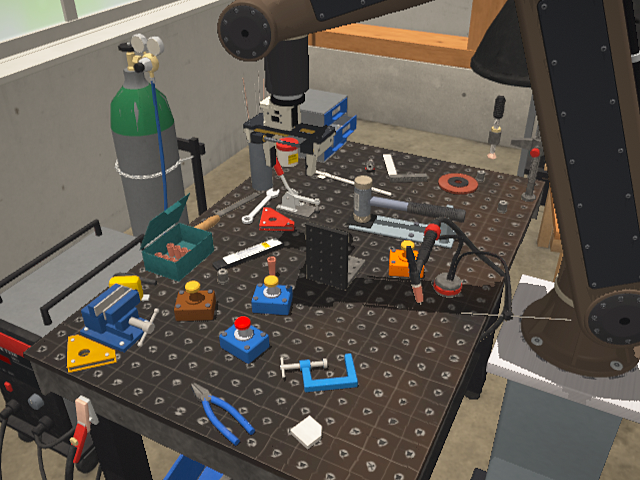

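View pics/side0.png

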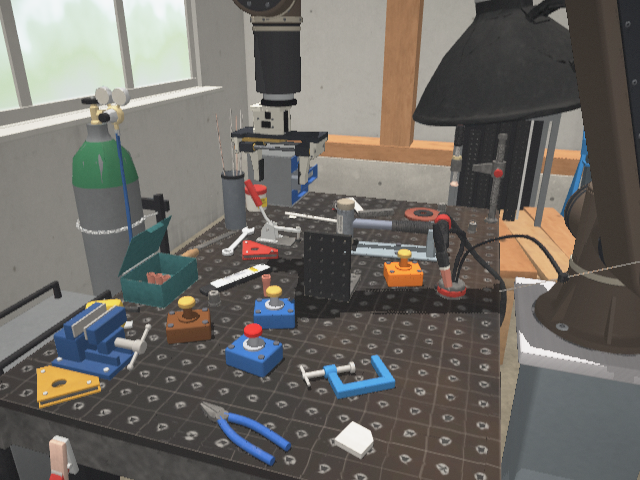

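Scene view: mallet head at (362,200) with its handle going right (towards the robot) to about (460,213); angle plate at (328,255); brass pin in a blue block at (272,287); red pin at (243,323); decoys are the brown (195,287) and orange (406,246) blocks. The side view agrees (head (345,215), brass (274,291)).

```bash
python3 - <<'E'
from h import *
def rep(t,P,m):
    q=P[m]; print(t,len(q),'med',np.median(q,0).round(4),'min',np.percentile(q,2,axis=0).round(3),'max',np.percentile(q,98,axis=0).round(3))
for n,bx in (('scene',dict(brass=(255,275,292,300),red=(230,312,256,338),hand=(370,192,470,225),head=(350,170,375,225),plate=(300,215,358,290),grinder=(410,220,470,300))),('side',dict(brass=(262,280,286,300),red=(240,320,266,345),hand=(352,212,440,240),head=(333,195,358,240),plate=(300,228,356,300),grinder=(430,215,470,300)))):
    p,P,d=world(n,n+'0'); hsv=cv2.cvtColor(p,cv2.COLOR_BGR2HSV); ok=d>0
    for k,(a,b,c,e) in bx.items():
        B=np.zeros(d.shape,bool);B[b:e,a:c]=1;B&=ok
        if k=='brass': B&=(hsv[...,0]>15)&(hsv[...,0]<35)&(hsv[...,1]>110)
        if k=='red': B&=((hsv[...,0]<8)|(hsv[...,0]>172))&(hsv[...,1]>130)
        if k in('brass','red'):
            zt=np.percentile(P[B][:,2],90); rep(n+k,P,B); B&=P[...,2]>zt-.006; rep('  top',P,B)
            q=P[B]; print('  ctr',(q.min(0)+q.max(0))/2)
        elif k=='hand':
            for x in np.arange(.3,.75,.02):
                M=B&(abs(P[...,0]-x)<.005)&(P[...,2]>.06)&(P[...,1]<.1)
                if M.sum()>5: q=P[M]; print(n,'hand x%.2f'%x,'ymax %.4f ymin %.4f ztop %.4f'%(q[:,1].max(),q[:,1].min(),q[:,2].max()),M.sum())
        elif k=='head': 
            M=B&(P[...,2]>.09); zt=np.percentile(P[M][:,2],97); print('zt',zt); T=M&(P[...,2]>zt-.006); q=P[T]; print(n,'headtop',q.min(0).round(4),q.max(0).round(4),q.mean(0).round(4))
        elif k=='plate':
            M=B&(P[...,2]>.143)&(P[...,2]<.156);rep(n+'plate',P,M)
        else: M=B&(P[...,2]>.03); rep(n+k,P,M)
E
```

```text
scenebrass 149 med [0.609  0.2061 0.0706] min [ 0.595  0.112 -0.004] max [0.678 0.219 0.075]
  top 106 med [0.6076 0.2066 0.0719] min [0.596 0.192 0.069] max [0.622 0.219 0.075]
  ctr [0.61064825 0.20516972 0.07179518]
scenered 184 med [0.5901 0.3449 0.0692] min [ 0.578  0.261 -0.003] max [0.654 0.357 0.074]
  top 135 med [0.5905 0.3454 0.0701] min [0.578 0.331 0.067] max [0.604 0.357 0.074]
  ctr [0.59100934 0.34346166 0.07039506]
scene hand x0.30 ymax -0.0224 ymin -0.0510 ztop 0.1778 30
scene hand x0.32 ymax 0.0493 ymin -0.2356 ztop 0.2074 95
scene hand x0.34 ymax -0.1897 ymin -0.2349 ztop 0.0885 51
scene hand x0.36 ymax -0.1785 ymin -0.2541 ztop 0.0908 55
scene hand x0.38 ymax -0.1976 ymin -0.2275 ztop 0.0915 52
scene hand x0.40 ymax -0.1958 ymin -0.2206 ztop 0.0901 48
scene hand x0.42 ymax -0.1950 ymin -0.2174 ztop 0.0906 46
scene hand x0.44 ymax -0.1902 ymin -0.2110 ztop 0.0892 45
scene hand x0.46 ymax -0.1915 ymin -0.2099 ztop 0.0852 35
scene hand x0.48 ymax -0.1886 ymin -0.2111 ztop 0.0855 32
scene hand x0.50 ymax -0.1850 ymin -0.2064 ztop 0.0861 34
scene hand x0.52 ymax -0.18
[... 1037 characters left out ...]
op 0.0866 48
side hand x0.42 ymax -0.1939 ymin -0.2180 ztop 0.0883 44
side hand x0.44 ymax -0.1933 ymin -0.2147 ztop 0.0863 42
side hand x0.46 ymax -0.1910 ymin -0.2160 ztop 0.0839 34
side hand x0.48 ymax -0.1875 ymin -0.2101 ztop 0.0831 38
side hand x0.50 ymax -0.1870 ymin -0.2062 ztop 0.0848 36
side hand x0.52 ymax -0.1817 ymin -0.1965 ztop 0.0843 36
side hand x0.54 ymax -0.1817 ymin -0.1968 ztop 0.0855 36
zt 0.14919501415116637
side headtop [0.4917 0.0721 0.1432] [0.531  0.0897 0.1506] [0.5097 0.0826 0.1474]
sideplate 228 med [0.5391 0.0841 0.1477] min [0.493 0.073 0.143] max [0.59  0.088 0.15 ]
sidegrinder 1573 med [0.3003 0.0786 0.1601] min [ 0.265 -0.186  0.035] max [0.354 0.199 0.229]
```

>>> move_arm(
  rows="0 0 0 0.04 0.04 -0.01 0.0876;0 0 0 0.04 0.04 -0.01 0.0876;0 0 0 0.04 0.04 -0.01 0.0876;0 0 0 0.04 0.04 -0.01 0.0876;0 0 0 0.042 0.041 -0.01 0.0876",
)

```text
t: 0.72
eef_pos: [0.4723, -0.203, 0.2635]
ee_rot: [3.141, 0.0, -1.57]
force: [1.3, -0.7, 0.5]
width: 0.0877
gripper_force: 0.0
```

>>> move_arm(
  rows="0 0 10.2 0 0 0 0.0876;0 0 10.2 0 0 0 0.0876;0 0 10.2 0 0 0 0.0876;0 0 10.2 0 0 0 0.0876;0 0 10.2 0 0 0 0.0876;0 0 10.2 0 0 0 0.0876;0 0 10.2 0 0 0 0.0876;0 0 10.2 0 0 0 0.0876",
)

```text
t: 1.72
eef_pos: [0.4737, -0.2019, 0.263]
ee_rot: [3.141, -0.001, -3.001]
force: [-1.2, 0.4, 0.8]
width: 0.0878
gripper_force: 0.0
```

```bash
python3 - <<'E'
from h import *
s,p,d=snap('wrist','w1'); print(s['q'].round(3),s['eef_pos'],s['ee_rot']); print(np.array(arm.camera_model('wrist')['mount']).round(3))
p,P,d=world('wrist','w1'); print((d>0).mean())
# height grid from the first pictures near the robot side
H=np.full((13,16),-9.)
for n in('scene','side'):
    _,Q,dd=world(n,n+'0'); ok=(dd>0)&(Q[...,2]<.4)
    i=((Q[...,0]-.2)/.04).astype(int); j=((Q[...,1]+.24)/.04).astype(int)
    m=ok&(i>=0)&(i<13)&(j>=0)&(j<16)&(Q[...,0]>.2)&(Q[...,1]>-.24)
    np.maximum.at(H,(i[m],j[m]),Q[...,2][m])
print('cols y from -.24 step .04; rows x from .2');print((H*100).round().astype(int))
E
```

```text
[-0.021  0.063 -0.255 -0.    -1.254 -1.409] [ 0.47369443 -0.20194376  0.26300959] [ 3.14128217e+00 -6.88484523e-04 -3.00091063e+00]
[[-0.    -0.955 -0.298  0.081]
 [ 1.    -0.     0.001  0.   ]
 [-0.001 -0.298  0.955 -0.171]
 [ 0.     0.     0.     1.   ]]
0.9959765625
cols y from -.24 step .04; rows x from .2
[[   0    0    3    7    0    0   17   18    0    0   13   13    0    0
     0    0]
 [   0    0    0   10   14   16   14    0    0    1   13    0    0    0
     0    0]
 [   9    0    0    0   17   19   20   21   20   19   24   19    0    0
     0    0]
 [   9    8    0    0    4    4   20   20   19    0   24    1    0    2
     2    0]
 [   9    8    0    4    8    7    0    0    0    0    0    0    2    2
     2    2]
 [   9    9    0 -900    8    7    0    0    0    0    0    0    0    2
     2    2]
 [   9    9    1    0    3    0    0    0    0    0    0    0    0    0
     2    2]
 [   9    9    1    0    0    2    2   15   15    0    0    0    0    0
     2    2]
 [  13   14    2    0    0    2    2   15   15    0    1    0    0    3
     4    4]
 [  13   14    2    0   32   34   34   34   15    1    7    7    0    4
     7    7]
 [   1    2    1    0   33   40   40   33    0    0    7    8    4    3
     7    4]
 [   0    0    0    0    0   40   40   40    5    5    4    4    3    0
     0    0]
 [   1    6    5    2    2   39   40   39    4    0    0    0    4    4
     3    0]]
```

View pics/w1.png

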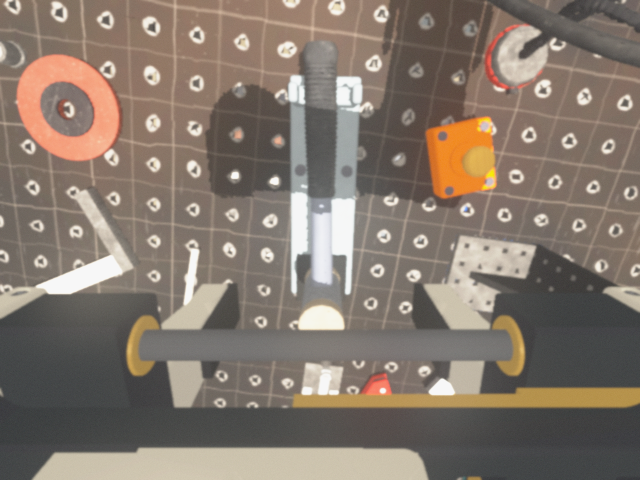

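The wrist view shows the mallet's handle upright in the picture from (320,45) to (321,280), the head's top at (322,318) and the fork at (325,92); the grasp alignment is nearly right.

```bash
python3 - <<'E'
from h import *
p,P,d=world('wrist','w1')
s=np.load('pics/w1.npz')
v,u=np.mgrid[:480,:640]
M=(u>295)&(u<348)&(v>45)&(v<300)&(P[...,2]>.062)&(P[...,2]<.11)
xs=[];ys=[]
for x in np.arange(.35,.545,.01):
    m=M&(abs(P[...,0]-x)<.004)
    if m.sum()<8: continue
    q=P[m]; lo,hi=np.percentile(q[:,1],[2,98]); print('%.2f y %.4f w %.4f ztop %.4f n%d'%(x,(lo+hi)/2,hi-lo,np.percentile(q[:,2],95),m.sum())); xs.append(x);ys.append((lo+hi)/2)
a,b=np.polyfit(xs,ys,1); print('yaw',np.arctan(a),'y(.47)',a*.47+b, 'resid',(np.array(ys)-np.polyval([a,b],xs)).round(4))
H=(P[...,2]>.124)&(P[...,2]<.15)&(u>290)&(u<355)&(v>290)&(v<335); q=P[H]; print('head',q.min(0),q.max(0),np.median(q,0))
E
```

```text
0.35 y -0.2238 w 0.0308 ztop 0.0886 n313
0.36 y -0.2261 w 0.0383 ztop 0.0888 n337
0.37 y -0.2250 w 0.0389 ztop 0.0888 n310
0.38 y -0.2192 w 0.0306 ztop 0.0888 n290
0.39 y -0.2181 w 0.0298 ztop 0.0886 n280
0.40 y -0.2169 w 0.0299 ztop 0.0888 n271
0.41 y -0.2151 w 0.0296 ztop 0.0881 n264
0.42 y -0.2137 w 0.0283 ztop 0.0881 n244
0.43 y -0.2122 w 0.0280 ztop 0.0878 n229
0.44 y -0.2108 w 0.0265 ztop 0.0873 n214
0.45 y -0.2092 w 0.0269 ztop 0.0874 n218
0.46 y -0.2087 w 0.0223 ztop 0.0845 n156
0.47 y -0.2067 w 0.0211 ztop 0.0846 n165
0.48 y -0.2053 w 0.0215 ztop 0.0845 n157
0.49 y -0.2034 w 0.0225 ztop 0.0848 n157
0.50 y -0.2020 w 0.0227 ztop 0.0847 n162
0.51 y -0.2005 w 0.0230 ztop 0.0850 n158
0.52 y -0.1992 w 0.0233 ztop 0.0849 n152
0.53 y -0.1979 w 0.0233 ztop 0.0852 n152
0.54 y -0.1964 w 0.0235 ztop 0.0854 n146
yaw 0.1525445667057314 y(.47) -0.20668376910659397 resid [ 0.0013 -0.0026 -0.003   0.0013  0.0009  0.0005  0.0008  0.0007  0.0006
  0.0005  0.0005 -0.0005 -0.     -0.0002  0.0002  0.0001 -0.     -0.0002
 -0.0004 -0.0005]
head [ 0.55248141 -0.21403431  0.12401221] [ 0.58155881 -0.16951898  0.13466711] [ 0.56561454 -0.19311137  0.13163924]
```

>>> move_arm(
  rows="0 0 -0.3 -0.0038 -0.0042 0.03 0.0876;0 0 0 0 0 0.04 0.0876;0 0 0 0 0 0.04 0.0876;0 0 0 0 0 0.04 0.0876;0 0 0 0 0 0.03 0.0876;0 0 0 0 0 0.021 0.0876;0 0 0 0 0 0 0.0876;0 0 0 0 0 0 0.0876",
)

```text
t: 2.78
eef_pos: [0.4789, -0.2057, 0.0631]
ee_rot: [-3.141, 0.001, -2.988]
force: [-0.2, 0.6, 0.1]
width: 0.0871
gripper_force: 0.0
```

>>> move_arm(
  rows="0 0 0 0 0 0 0;0 0 0 0 0 0 0;0 0 0 0 0 0 0;0 0 0 0 0 0 0;0 0 0 0 0 0 0;0 0 0 0 0 0 0;0 0 0 0 0 0 0;0 0 0 0 0 0 0",
  squeeze=60,
)

```text
t: 3.78
eef_pos: [0.4783, -0.2057, 0.0623]
ee_rot: [-3.142, -0.0, -2.99]
force: [0.6, -0.5, -0.6]
width: 0.0218
gripper_force: 58.8
```

>>> move_arm(
  rows="0 0 0 0 0 -0.01 0;0 0 0 0 0 -0.02 0;0 0 0 0 0 -0.03 0;0 0 0 0 0 -0.04 0;0 0 0 0 0 -0.04 0;0 0 0 0 0 -0.04 0;0 0 0 0 0 -0.04 0;0 0 0 0 0 -0.03 0",
)

```text
t: 4.78
eef_pos: [0.4777, -0.2054, 0.3141]
ee_rot: [3.141, 0.0, -2.99]
force: [-0.2, 0.1, -6.0]
width: 0.0215
gripper_force: 58.3
```

```bash
python3 - <<'E'
from h import *
s,p,d=snap('side','s1'); print(s['eef_pos'],s['ee_rot'],s['q'].round(3),s['moment'])
snap('wrist','w2')
E
```

```text
[ 0.47771175 -0.20537006  0.31409523] [ 3.14113838e+00  3.68486939e-04 -2.98981431e+00] [-2.900e-02  4.900e-02 -1.560e-01 -1.000e-03 -1.366e+00 -1.390e+00] [-0.07230371 -0.09559386  0.01684468]
```

View pics/s1.png

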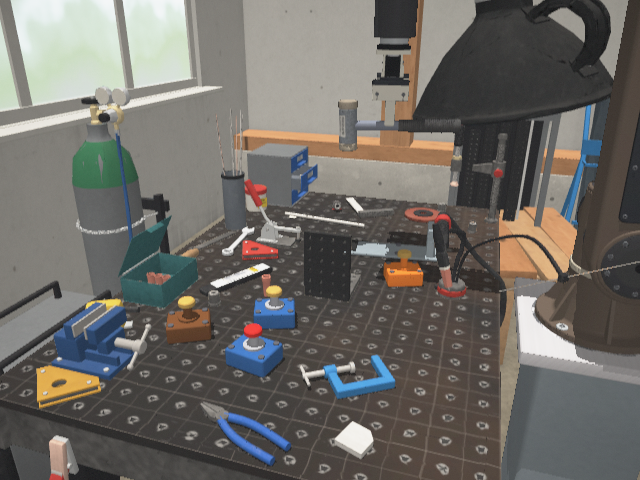

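The side view shows the mallet held level, head at (347,125), the rest empty, everything else undisturbed.

```bash
python3 - <<'E'
from h import *
p,P,d=world('side','s1'); s=np.load('pics/s1.npz'); y=s['rot'][2]
v,u=np.mgrid[:480,:640]
q=(P-s['pos']); tx=np.array([np.cos(y),np.sin(y),0]); ty=np.array([np.sin(y),-np.cos(y),0])
a=q@tx;b=q@ty;z=q[...,2]
M=(d>0)&(u>330)&(u<365)&(v>92)&(v<160)&(abs(a)<.2)&(abs(b)<.1)
for lo in np.arange(-.06,.08,.02):
    m=M&(z>lo)&(z<lo+.02)&(a<-.06)
    if m.sum()>5: print('z%.2f'%lo,'along',np.percentile(a[m],[2,98]).round(4),'across',np.percentile(b[m],[2,98]).round(4),m.sum())
m=M&(a<-.07)&(a>-.12); print('z range',np.percentile(z[m],[.5,99.5]))
N=(d>0)&(u>358)&(u<470)&(v>112)&(v<140)&(abs(b)<.03)
for x in np.arange(-.06,.18,.03):
    m=N&(abs(a-x)<.005)
    if m.sum()>4: print('handle %.2f'%x,np.percentile(z[m],[2,98]).round(4),np.percentile(b[m],[2,98]).round(4))
E
```

```text
z-0.06 along [-0.1162 -0.0751] across [0.0034 0.0265] 86
z-0.04 along [-0.1166 -0.0756] across [0.004  0.0247] 146
z-0.02 along [-0.1168 -0.0694] across [0.0036 0.0258] 161
z0.00 along [-0.1167 -0.062 ] across [0.0039 0.0259] 207
z0.02 along [-0.1174 -0.0775] across [0.0072 0.0259] 156
z0.04 along [-0.121  -0.0766] across [0.0033 0.0263] 170
z0.06 along [-0.1183 -0.0773] across [-0.0014  0.0245] 71
z range [-0.05062884  0.06618227]
handle -0.06 [-0.0019  0.0188] [0.0009 0.0171]
handle -0.03 [-0.0014  0.0195] [0.0012 0.0154]
handle 0.00 [-0.0003  0.0424] [0.0055 0.0299]
handle 0.03 [-0.0009  0.0237] [0.0039 0.0188]
handle 0.06 [-0.0032  0.0251] [0.0004 0.0188]
handle 0.09 [-0.0015  0.0279] [0.003  0.0195]
handle 0.12 [-0.0004  0.0284] [-0.0003  0.0206]
handle 0.15 [-0.0019  0.0287] [0.0007 0.0207]
```

>>> move_arm(
  rows="0 0 9.5 0 0 0 0;0 0 9.5 0 0 0 0;0 0 9.6 0 0 0 0;0 0 0 0.005 0.02 0 0;0 0 0 0.01 0.04 0 0;0 0 0 0.012 0.045 0 0;0 0 0 0.012 0.045 0 0;0 0 0 0.012 0.045 0 0",
)

```text
t: 5.88
eef_pos: [0.4955, -0.0034, 0.3105]
ee_rot: [-3.141, -0.003, 2.794]
force: [1.3, 0.3, -5.1]
width: 0.0219
gripper_force: 58.3
```

>>> move_arm(
  rows="0 0 0 0.012 0.045 0 0;0 0 0 0.012 0.045 0 0;0 0 0 0.012 0.045 0 0;0 0 0 0.012 0.045 0 0;0 0 0 0.008 0.034 0 0;0 0 0 0.004 0.02 0.02 0;0 0 0 0 0 0.04 0;0 0 0 0 0 0.04 0",
)

```text
t: 6.88
eef_pos: [0.5186, 0.2354, 0.2092]
ee_rot: [-3.14, -0.002, 2.794]
force: [-0.2, 0.1, -5.8]
width: 0.0216
gripper_force: 58.6
```

>>> move_arm(
  rows="0 0 0 0 0 0.02 0;0 0 0 0 0 0 0;0 0 0 0 0 0 0",
)

```text
t: 7.25
eef_pos: [0.5201, 0.2356, 0.1927]
ee_rot: [-3.142, 0.0, 2.794]
force: [0.8, 0.6, -5.1]
width: 0.0215
gripper_force: 58.4
```

```bash
cat > m.py <<'E'
from h import *
import sys
f=sys.argv[1]
for n in('scene','side'):
    s,p,d=snap(n,f+n); p,P,d=world(n,f+n)
    print(n,s['eef_pos'].round(4),s['ee_rot'].round(3),s['q'].round(3))
    y=s['ee_rot'][2]; q=P-s['eef_pos']; a=q@[np.cos(y),np.sin(y),0]; b=q@[np.sin(y),-np.cos(y),0]; z=q[...,2]
    M=(d>0)&(abs(a+.096)<.04)&(abs(b)<.05)&(z>-.046)&(z<.09)
    if M.sum()>20:
        H=M&(z<.062)&(abs(z)>.02); print(' head along',np.percentile(a[H],[2,98]).round(4),'across',np.percentile(b[H],[2,98]).round(4),'z',np.percentile(z[M],[.5,99.5]).round(4),M.sum())
        print(' head world x',np.percentile(P[...,0][H],[2,98]).round(4),'y',np.percentile(P[...,1][H],[2,98]).round(4))
    v,u=np.nonzero(M); print(' pix',u.min(),u.max(),v.min(),v.max())
a=np.hstack([cv2.imread(f'pics/{f}scene.png')[150:400,120:520],cv2.imread(f'pics/{f}side.png')[150:400,120:520]])
cv2.imwrite(f'pics/{f}both.png',a)
E
python3 m.py a
```

```text
scene [0.5201 0.2356 0.1927] [-3.142  0.     2.794] [ 0.768  0.203 -0.253  0.    -1.115 -2.686]
 head along [-0.1041 -0.07  ] across [-0.0138  0.0219] z [-0.0455  0.0689] 428
 head world x [0.5854 0.6245] y [0.1965 0.2263]
 pix 255 281 198 257
side [0.5204 0.2358 0.1932] [3.141e+00 1.000e-03 2.794e+00] [ 0.768  0.203 -0.252  0.    -1.115 -2.686]
 head along [-0.1116 -0.0733] across [-0.0105  0.0231] z [-0.0451  0.0639] 1137
 head world x [0.5885 0.6313] y [0.1995 0.2264]
 pix 258 289 197 258
```

View pics/aboth.png

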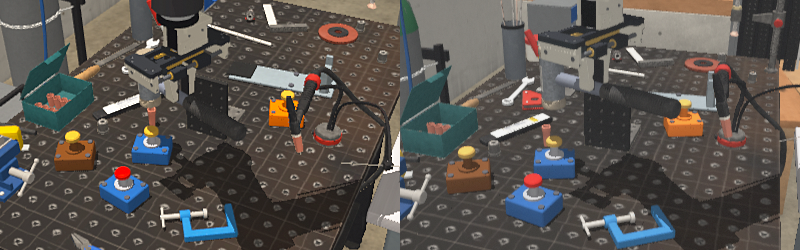

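The mallet's head is above the brass pin (head at about (150,85) left crop, pin at (152,132)), red block clear; a copper-coloured cylinder stands behind the pin at (152,118). I measure it.

```bash
python3 - <<'E'
from h import *
for n,bx in(('scene',(262,252,282,282)),('side',(256,270,274,296))):
    p,P,d=world(n,n+'0'); h=cv2.cvtColor(p,cv2.COLOR_BGR2HSV); B=np.zeros(d.shape,bool); B[bx[1]:bx[3],bx[0]:bx[2]]=1
    B&=(d>0)&(h[...,0]<14)&(h[...,1]>80)&(P[...,2]>.006); q=P[B]; print(n,len(q),np.percentile(q,[3,50,97],axis=0).round(3))
# head axis from both views in world: fit circle to side surface
from scipy.optimize import least_squares
for n in('scene','side'):
    p,P,d=world(n,'a'+n); q=P[(d>0)&(abs(P[...,0]-.611)<.04)&(abs(P[...,1]-.205)<.04)&(P[...,2]>.15)&(P[...,2]<.185)]
    r=least_squares(lambda c:np.hypot(q[:,0]-c[0],q[:,1]-c[1])-.023,[.611,.205],loss='soft_l1',f_scale=.002); print(n,'head axis',r.x.round(4),len(q))
E
```

```text
scene 124 [[0.657 0.102 0.009]
 [0.665 0.116 0.036]
 [0.676 0.122 0.047]]
side 118 [[0.66  0.102 0.011]
 [0.668 0.117 0.037]
 [0.676 0.121 0.045]]
scene head axis [0.6091 0.2011] 287
side head axis [0.6111 0.2012] 422
```

>>> move_arm(
  rows="0 0 0 0 0.003 0.015 0;0 0 0 0 0 0.015 0;0 0 0 0 0 0.014 0;0 0 0 0 0 0.014 0;0 0 0 0 0 0.014 0;0 0 0 0 0 0.014 0;0 0 0 0 0 0.010 0;0 0 0 0 0 0 0",
)

```text
t: 8.35
eef_pos: [0.5212, 0.2385, 0.0959]
ee_rot: [-3.141, 0.0, 2.795]
force: [-1.2, -0.5, -0.9]
width: 0.0214
gripper_force: 59.5
```

>>> move_arm(
  rows="0 0 0 0 0 -0.01 0;0 0 0 0 0 -0.02 0;0 0 0 0 0 -0.03 0;0 0 0 0 0 -0.03 0;0 0 0 0 0 -0.02 0;0 0 0 0 0 0 0",
)

```text
t: 9.1
eef_pos: [0.5219, 0.2388, 0.2085]
ee_rot: [3.138, 0.002, 2.794]
force: [0.6, -0.1, -5.7]
width: 0.0219
gripper_force: 58.3
```

```bash
python3 m.py b; python3 - <<'E'
from h import *
for n,bx in(('scene',(250,270,296,312)),('side',(256,278,292,312))):
    p,P,d=world(n,'b'+n); h=cv2.cvtColor(p,cv2.COLOR_BGR2HSV); B=np.zeros(d.shape,bool); B[bx[1]:bx[3],bx[0]:bx[2]]=1
    B&=(d>0)&(h[...,0]>15)&(h[...,0]<35)&(h[...,1]>110)&(P[...,2]>.03); q=P[B]; print(n,len(q),np.percentile(q,[3,50,97],axis=0).round(4))
E
```

```text
scene [0.5219 0.2388 0.2085] [3.138e+00 2.000e-03 2.794e+00] [ 0.77   0.194 -0.226  0.    -1.146 -2.688]
 head along [-0.1025 -0.0707] across [-0.0147  0.0222] z [-0.0455  0.0694] 443
 head world x [0.5877 0.6251] y [0.1986 0.2299]
 pix 254 279 192 250
side [0.5211 0.2384 0.2069] [3.14  0.    2.794] [ 0.77   0.196 -0.228 -0.    -1.145 -2.689]
 head along [-0.1108 -0.0732] across [-0.0098  0.0229] z [-0.0457  0.0623] 1185
 head world x [0.5893 0.6311] y [0.2029 0.2284]
 pix 257 288 189 251
scene 136 [[0.5952 0.1928 0.0452]
 [0.6071 0.2085 0.0531]
 [0.6211 0.2203 0.0574]]
side 141 [[0.5973 0.1934 0.0446]
 [0.6095 0.2104 0.0517]
 [0.6243 0.2192 0.0543]]
```

View pics/bboth.png

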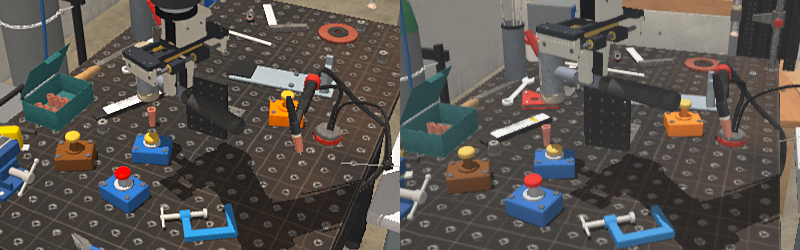

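The pin (at (152,145) left crop, (556,160) right crop) sits clearly lower, the red one unchanged; I check whether it's entirely home by comparing with the block's top.

```bash
python3 - <<'E'
from h import *
for f in('','b'):
  for n in('scene','side'):
    g=n+'0' if f=='' else 'b'+n
    p,P,d=world(n,g); h=cv2.cvtColor(p,cv2.COLOR_BGR2HSV)
    near=lambda x,y,r:(d>0)&(np.hypot(P[...,0]-x,P[...,1]-y)<r)
    for nm,x,y in(('brass',.611,.2055),('red',.592,.344)):
        bl=near(x,y,.05)&(h[...,0]>95)&(h[...,0]<130)&(h[...,1]>100)
        z=P[...,2][bl]; hist,e=np.histogram(z,np.arange(0,.06,.002)); k=hist.argmax()
        c=near(x,y,.010); zz=P[...,2][c]; 
        print(f,n,nm,'block peak %.3f p95 %.4f'%(e[k],np.percentile(z,95)),'pin centre z',np.percentile(zz,[25,50,75]).round(4),c.sum())
E
```

```text
scene brass block peak 0.032 p95 0.0358 pin centre z [0.0433 0.0531 0.0723] 101
 scene red block peak 0.032 p95 0.0357 pin centre z [0.0414 0.0518 0.0702] 124
 side brass block peak 0.032 p95 0.0334 pin centre z [0.0417 0.0499 0.0703] 120
 side red block peak 0.030 p95 0.0332 pin centre z [0.0408 0.0497 0.0686] 158
b scene brass block peak 0.032 p95 0.0359 pin centre z [0.0524 0.0544 0.0563] 62
b scene red block peak 0.032 p95 0.0359 pin centre z [0.0426 0.0513 0.0703] 114
b side brass block peak 0.032 p95 0.0332 pin centre z [0.0508 0.0526 0.0532] 59
b side red block peak 0.032 p95 0.0332 pin centre z [0.0409 0.0498 0.0691] 160
```

>>> move_arm(
  rows="0 0 0 0 0 0.02 0;0 0 0 0 0 0.02 0;0 0 0 0 0 0.02 0;0 0 0 0 0 0.016 0;0 0 0 0 0 0.014 0;0 0 0 0 0 0.014 0;0 0 0 0 0 0.014 0;0 0 0 0 0 0 0",
)

```text
t: 10.2
eef_pos: [0.521, 0.2384, 0.0878]
ee_rot: [-3.141, 0.0, 2.795]
force: [-0.2, -1.6, 0.3]
width: 0.0211
gripper_force: 59.4
```

```bash
python3 m.py c; python3 - <<'E'
from h import *
a=[cv2.resize(cv2.imread('pics/c%s.png'%n)[190:340,190:390],(400,300),interpolation=cv2.INTER_CUBIC) for n in('scene','side')]
cv2.imwrite('pics/cz.png',np.hstack(a)); print(arm.get_state()['moment'])
E
```

```text
scene [0.521  0.2384 0.0878] [-3.141  0.     2.795] [ 0.771  0.306 -0.38   0.    -0.886 -2.689]
 head along [-0.111  -0.0789] across [-0.0047  0.0221] z [-0.0455  0.0855] 388
 head world x [0.5946 0.6318] y [0.206  0.2267]
 pix 258 281 238 295
side [0.5214 0.2385 0.0884] [3.142e+00 1.000e-03 2.795e+00] [ 7.700e-01  3.050e-01 -3.790e-01  1.000e-03 -8.860e-01 -2.689e+00]
 head along [-0.1125 -0.063 ] across [-0.0084  0.0228] z [-0.0453  0.0815] 784
 head world x [0.5843 0.6336] y [0.2029 0.228 ]
 pix 259 285 240 305
[-0.56556607 -0.29833716 -0.09551111]
```

View pics/cz.png

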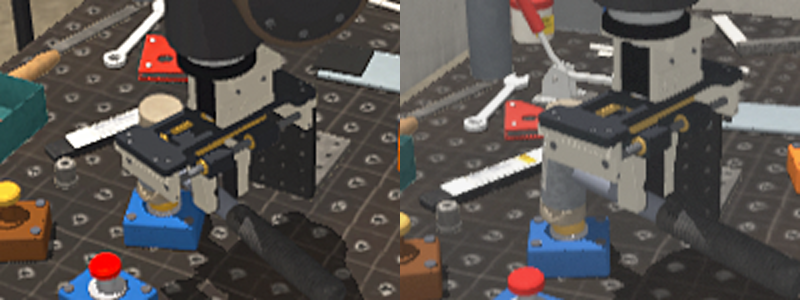

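The mallet gives in the grip: its head (top at (160,108) left, face edge on the pin at (165,200)) is tilted upward and the handle slopes down. I lift and see whether the tilt remains.

>>> move_arm(
  rows="0 0 0 0 0 -0.01 0;0 0 0 0 0 -0.025 0;0 0 0 0 0 -0.035 0;0 0 0 0 0 -0.035 0;0 0 0 0 0 -0.015 0;0 0 0 0 0 0 0",
)

```text
t: 11.05
eef_pos: [0.5212, 0.2387, 0.2091]
ee_rot: [3.14, 0.001, 2.794]
force: [-1.2, 0.3, -5.8]
width: 0.0212
gripper_force: 58.0
```

```bash
cat > t.py <<'E'
from h import *
import sys
f=sys.argv[1]
for n in('side','scene'):
    s,p,d=snap(n,f+n); p,P,d=world(n,f+n); print(n,s['eef_pos'].round(4),s['ee_rot'].round(3),s['force'].round(1),s['t'])
    y=s['ee_rot'][2]; q=P-s['eef_pos']; a=q@[np.cos(y),np.sin(y),0]; b=q@[np.sin(y),-np.cos(y),0]; z=q[...,2]
    M=(d>0)&(abs(b)<.035)
    L=[]
    for x in np.arange(.05,.165,.01):
        m=M&(abs(a-x)<.004)&(z>-.05)&(z<.05)
        if m.sum()>4: L.append((x,np.percentile(z[m],97),np.percentile(z[m],3)))
    L=np.array(L); print(' handle tops slope deg',np.degrees(np.arctan(np.polyfit(L[:,0],L[:,1],1)[0])).round(2),'mid',L[:,1:].mean().round(4),L[:,1].round(3))
    m=M&(abs(a+.096)<.035)&(z>-.07)&(z<.1); print(' head z',np.percentile(z[m],[.5,99.5]).round(4))
    h=cv2.cvtColor(p,cv2.COLOR_BGR2HSV)
    B=(d>0)&(np.hypot(P[...,0]-.611,P[...,1]-.2055)<.010)&(P[...,2]<.08)&(P[...,2]>.03)
    print(' pin z',np.percentile(P[...,2][B],[25,50,75]).round(4) if B.sum() else None,B.sum())
E
python3 t.py d
python3 - <<'E'
E
```

```text
side [0.5212 0.2387 0.2091] [3.140e+00 1.000e-03 2.794e+00] [-1.2  0.3 -5.8] 11.05
 handle tops slope deg -1.14 mid 0.0088 [0.022 0.022 0.022 0.023 0.023 0.023 0.022 0.021 0.021 0.021 0.021 0.02 ]
 head z [-0.0467  0.0631]
 pin z [0.0475 0.0484 0.0492] 47
scene [0.5205 0.2383 0.2077] [ 3.142e+00 -1.000e-03  2.794e+00] [ 1.3 -0.3 -6.3] 11.1
 handle tops slope deg -0.58 mid 0.0132 [0.025 0.025 0.025 0.026 0.026 0.025 0.024 0.024 0.024 0.024 0.024 0.025]
 head z [-0.0465  0.0733]
 pin z [0.0492 0.0502 0.0515] 43
```

>>> move_arm(
  rows="0 0 0 0 0 0.02 0;0 0 0 0 0 0.022 0;0 0 0 0 0 0.025 0;0 0 0 0 0 0.025 0;0 0 0 0 0 0.026 0;0 0 0 0 0 0 0;0 0 0 0 0 -0.015 0;0 0 0 0 0 -0.03 0",
)

```text
t: 12.15
eef_pos: [0.5207, 0.238, 0.1363]
ee_rot: [-3.14, -0.001, 2.794]
force: [1.0, 1.0, -5.7]
width: 0.0205
gripper_force: 57.5
```

>>> move_arm(
  rows="0 0 0 0 0 -0.035 0;0 0 0 0 0 -0.035 0;0 0 0 0 0 0 0;0 0 0 0 0 0 0",
)

```text
t: 12.65
eef_pos: [0.5204, 0.2381, 0.2054]
ee_rot: [3.141, -0.001, 2.794]
force: [-0.3, -0.1, -6.1]
width: 0.0204
gripper_force: 57.4
```

```bash
python3 t.py e
```

```text
side [0.5204 0.2381 0.2054] [ 3.141e+00 -1.000e-03  2.794e+00] [-0.3 -0.1 -6.1] 12.65
 handle tops slope deg -3.55 mid 0.0033 [0.019 0.019 0.018 0.018 0.017 0.017 0.016 0.015 0.014 0.014 0.013 0.013]
 head z [-0.0437  0.0571]
 pin z [0.0478 0.0487 0.0491] 45
scene [0.5202 0.2379 0.2046] [-3.141e+00 -1.000e-03  2.794e+00] [ 0.1 -0.8 -5.7] 12.7
 handle tops slope deg -3.54 mid 0.0073 [0.022 0.021 0.02  0.02  0.02  0.02  0.019 0.018 0.017 0.016 0.015 0.016]
 head z [-0.0436  0.0782]
 pin z [0.049  0.0498 0.0513] 43
```

The pin height did not change with the third blow, so it is home. The mallet now sits about 3° tail-down in the grip, which I will correct at the rest.

>>> move_arm(
  rows="0 0 0 0 0 -0.03 0;0 0 0 0 0 -0.04 0;0 0 0 0 0 -0.035 0;0 0 0 -0.005 -0.02 0 0;0 0 0 -0.0105 -0.04 0 0;0 0 0 -0.0117 -0.045 0 0;0 0 0 -0.0117 -0.045 0 0;0 0 0 -0.0117 -0.045 0 0",
)

```text
t: 13.75
eef_pos: [0.5006, 0.0356, 0.3081]
ee_rot: [-3.139, -0.003, 2.794]
force: [1.1, -0.5, -5.4]
width: 0.0209
gripper_force: 57.5
```

>>> move_arm(
  rows="0 0 0 -0.0117 -0.045 0 0;0 0 0 -0.0117 -0.045 0 0;0 0 0 -0.0117 -0.045 0 0;0 0 0 -0.0117 -0.045 0 0;0 0 0 -0.01 -0.036 0 0;0 0 0 -0.005 -0.02 0 0;0 0 -9.5 0 0 0 0;0 0 -9.5 0 0 0 0",
)

```text
t: 14.75
eef_pos: [0.4782, -0.2058, 0.3078]
ee_rot: [3.141, -0.004, 3.13]
force: [0.9, 0.2, -4.7]
width: 0.0207
gripper_force: 57.5
```

>>> move_arm(
  rows="0 0 -9.6 0 0 0 0;0 0 0 0 0 0.02 0;0 0 0 0 0 0.04 0;0 0 0 0 0 0.04 0;0 3 0 0 0 0.02 0;0 0 0 0 0 0 0;0 0 0 0 0 0 0",
)

```text
t: 15.62
eef_pos: [0.4797, -0.2054, 0.1902]
ee_rot: [-3.142, -0.052, -2.99]
force: [-0.1, 0.7, -5.4]
width: 0.0207
gripper_force: 57.6
```

```bash
python3 t.py f; python3 - <<'E'
from h import *
# same estimator on the level mallet just lifted (s1), side camera
def est(f):
    p,P,d=world('side',f); s=np.load('pics/'+f+'.npz'); y=s['rot'][2]; q=P-s['pos']; a=q@[np.cos(y),np.sin(y),0]; b=q@[np.sin(y),-np.cos(y),0]; z=q[...,2]; M=(d>0)&(abs(b)<.035)
    L=[(x,np.percentile(z[m],97),np.percentile(b[m],97)) for x in np.arange(.05,.165,.01) for m in [M&(abs(a-x)<.004)&(z>-.05)&(z<.05)] if m.sum()>4]; L=np.array(L)
    H=M&(abs(a+.096)<.04)&(z>-.04)&(z<.05)&(abs(z-.011)>.02)
    print(f,np.degrees(np.polyfit(L[:,0],L[:,1],1)[0]),L[:,1].round(3),L[:,2].round(3)); 
    for lo,hi in((-.04,-.015),(.035,.055)):
        h=M&(abs(a+.096)<.04)&(z>lo)&(z<hi); print(' head along',np.percentile(a[h],[3,97]).round(4),'across',np.percentile(b[h],97).round(4))
est('s1');est('fside')
s,p,d=snap('wrist','w3')
E
```

```text
side [ 0.4797 -0.2054  0.1902] [-3.142 -0.052 -2.99 ] [-0.1  0.7 -5.4] 15.625
 handle tops slope deg -1.38 mid 0.0065 [0.021 0.021 0.021 0.022 0.021 0.021 0.02  0.02  0.019 0.019 0.02  0.019]
 head z [-0.0469  0.0705]
 pin z [0.048  0.0486 0.0493] 44
scene [ 0.48   -0.2054  0.1908] [-3.141 -0.051 -2.99 ] [-0.8  0.5 -4.5] 15.675
 handle tops slope deg -0.88 mid 0.0097 [0.023 0.024 0.023 0.023 0.023 0.022 0.023 0.023 0.022 0.022 0.022 0.021]
 head z [-0.045   0.0733]
 pin z [0.0486 0.0499 0.0509] 43
s1 1.9042355071140085 [0.025 0.025 0.025 0.026 0.026 0.027 0.028 0.028 0.027 0.027 0.029 0.028] [0.017 0.019 0.019 0.019 0.019 0.021 0.02  0.02  0.021 0.018 0.02  0.021]
 head along [-0.1166 -0.0761] across 0.0246
 head along [-0.1179 -0.0779] across 0.0261
fside -1.3765611993530027 [0.021 0.021 0.021 0.022 0.021 0.021 0.02  0.02  0.019 0.019 0.02  0.019] [0.018 0.018 0.021 0.018 0.018 0.018 0.018 0.018 0.018 0.018 0.019 0.018]
 head along [-0.1192 -0.0776] across 0.026
 head along [-0.1191 -0.0766] across 0.0251
```

View pics/fside.png

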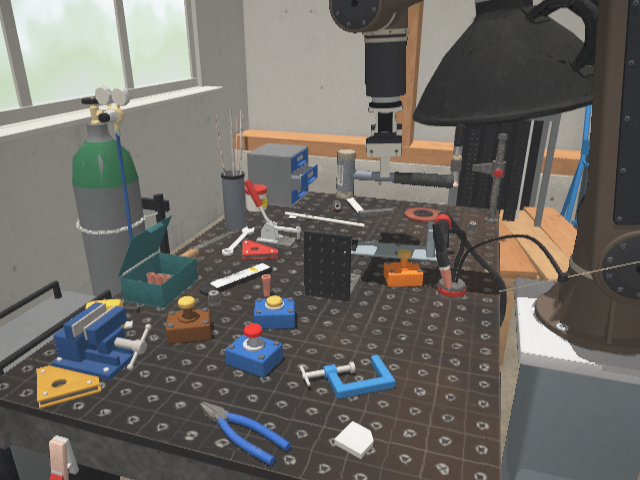

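The side view shows the mallet over its rest (head at (346,175), handle to (455,182)), pin down at (274,301), all else undisturbed.

>>> move_arm(
  rows="0 1.2 0 0.0025 0 0 0;0 0 0 -0.0022 0 0.03 0;0 0 0 -0.0022 0 0.03 0;0 0 0 -0.0022 0 0.03 0;0 0 0 -0.0011 0 0.015 0;0 0 0 -0.0007 0 0.01 0;0 0 0 0 0 0 0;0 0 0 0 0 0 0",
)

```text
t: 16.77
eef_pos: [0.4782, -0.2057, 0.0761]
ee_rot: [-3.141, -0.072, -2.99]
force: [-0.2, -0.6, -4.3]
width: 0.0209
gripper_force: 57.5
```

```bash
python3 t.py g; python3 - <<'E'
from h import *
from scipy.optimize import least_squares
for f,n in(('scene0','scene'),('gscene','scene'),('gside','side')):
    p,P,d=world(n,f); q=P[(d>0)&(abs(P[...,0]-.572)<.04)&(abs(P[...,1]+.19)<.04)&(P[...,2]>.1)&(P[...,2]<.125)]
    r=least_squares(lambda c:np.hypot(q[:,0]-c[0],q[:,1]-c[1])-.023,[.572,-.19],loss='soft_l1',f_scale=.002); print(f,'axis',r.x.round(4),len(q))
E
```

```text
side [ 0.4782 -0.2057  0.0761] [-3.141 -0.072 -2.99 ] [-0.2 -0.6 -4.3] 16.775
 handle tops slope deg 1.28 mid 0.0075 [0.022 0.022 0.022 0.024 0.023 0.024 0.023 0.024]
 head z [-0.0695  0.0683]
 pin z [0.0482 0.0488 0.0495] 41
scene [ 0.4782 -0.2056  0.0761] [-3.141 -0.072 -2.99 ] [ 0.1  0.3 -4.8] 16.825
 handle tops slope deg 0.56 mid 0.01 [0.024 0.026 0.027 0.026 0.025 0.026 0.025 0.026 0.025 0.027 0.026 0.027]
 head z [-0.0696  0.071 ]
 pin z [0.0486 0.0498 0.0509] 47
scene0 axis [ 0.5733 -0.1918] 152
gscene axis [ 0.5742 -0.1907] 147
gside axis [ 0.5761 -0.1902] 165
```

>>> move_arm(
  rows="0 0 0 0.001 -0.001 0.004 0;0 0 0 -0.0003 0 0.004 0;0 0 0 -0.0003 0 0.003 0;0 0 0 0 0 0.002 0;0 0 0 0 0 0 0;0 0 0 0 0 0 0",
)

```text
t: 17.62
eef_pos: [0.4764, -0.2069, 0.0635]
ee_rot: [-3.141, -0.073, -2.989]
force: [-3.5, 2.9, 8.2]
width: 0.0211
gripper_force: 59.4
```

In contact (supported by about 13 N). I release and retreat.

>>> move_arm(
  rows="0 0 0 0 0 -0.0005 0.0;0 0 0 0 0 0 0.03;0 0 0 0 0 0 0.05;0 0 0 0 0 0 0.0876;0 0 0 0 0 0 0.0876;0 0 0 0 0 0 0.0876;0 0 0 0 0 0 0.0876;0 0 0 0 0 0 0.0876",
  squeeze=20,
)

```text
t: 18.62
eef_pos: [0.4764, -0.2067, 0.0627]
ee_rot: [-3.142, -0.073, -2.99]
force: [-0.9, 0.2, 0.7]
width: 0.0842
gripper_force: 0.0
```

>>> move_arm(
  rows="0 0 0 -0.0007 0 -0.01 0.0876;0 0 0 -0.0015 0 -0.02 0.0876;0 0 0 -0.0022 0 -0.03 0.0876;0 0 0 0 0 -0.04 0.0876;0 0 0 0 0 -0.05 0.0876;0 0 0 0 0 -0.05 0.0876;0 0 0 0 0 0 0.0876;0 0 0 0 0 0 0.0876",
)

```text
t: 19.62
eef_pos: [0.495, -0.2037, 0.2622]
ee_rot: [3.141, -0.073, -2.99]
force: [-0.7, 0.3, -0.2]
width: 0.088
gripper_force: 0.0
```

```bash
python3 t.py z >/dev/null; python3 - <<'E'
from h import *
from scipy.optimize import least_squares
for f,n in(('scene0','scene'),('zscene','scene'),('side0','side'),('zside','side')):
    p,P,d=world(n,f); q=P[(d>0)&(abs(P[...,0]-.572)<.04)&(abs(P[...,1]+.19)<.04)&(P[...,2]>.1)&(P[...,2]<.125)]
    r=least_squares(lambda c:np.hypot(q[:,0]-c[0],q[:,1]-c[1])-.023,[.572,-.19],loss='soft_l1',f_scale=.002)
    tops=[np.percentile(P[...,2][m],97) for x in np.arange(.39,.55,.03) for m in [(d>0)&(abs(P[...,0]-x)<.005)&(abs(P[...,1]+.2067-.146*(x-.47))<.03)&(P[...,2]>.05)&(P[...,2]<.13)] if m.sum()>4]
    print(f,'axis',r.x.round(4),len(q),'tops',np.round(tops,4))
s=arm.get_state(); print(s['t'],s['force'],s['eef_pos'])
a=np.hstack([cv2.imread('pics/z%s.png'%n)[130:360,130:530] for n in('scene','side')]); cv2.imwrite('pics/zb.png',a)
E
```

```text
scene0 axis [ 0.5733 -0.1918] 152 tops [0.0901 0.0901 0.0883 0.0843 0.0841 0.0873]Traceback (most recent call last):
  File "t.py", line 12, in <module>
    L=np.array(L); print(' handle tops slope deg',np.degrees(np.arctan(np.polyfit(L[:,0],L[:,1],1)[0])).round(2),'mid',L[:,1:].mean().round(4),L[:,1].round(3))
                                                                                  ~^^^^^
IndexError: too many indices for array: array is 1-dimensional, but 2 were indexed
Traceback (most recent call last):
  File "h.py", line 8, in world
    z=np.load('pics/'+f+'.npz'); d=z['d']; m=arm.camera_model(n); K=m['mtx']
FileNotFoundError: [Errno 2] No such file or directory: 'pics/zscene.npz'
```

```bash
python3 - <<'E'
from h import *
from scipy.optimize import least_squares
for n in('scene','side'): snap(n,'z'+n)
for f,n in(('scene0','scene'),('zscene','scene'),('side0','side'),('zside','side')):
    p,P,d=world(n,f); q=P[(d>0)&(abs(P[...,0]-.572)<.04)&(abs(P[...,1]+.19)<.04)&(P[...,2]>.1)&(P[...,2]<.125)]
    r=least_squares(lambda c:np.hypot(q[:,0]-c[0],q[:,1]-c[1])-.023,[.572,-.19],loss='soft_l1',f_scale=.002)
    tops=[np.percentile(P[...,2][m],97) for x in np.arange(.39,.55,.03) for m in [(d>0)&(abs(P[...,0]-x)<.005)&(abs(P[...,1]+.2067-.146*(x-.47))<.03)&(P[...,2]>.05)&(P[...,2]<.13)] if m.sum()>4]
    print(f,'axis',r.x.round(4),len(q),'tops',np.round(tops,4))
    B=(d>0)&(np.hypot(P[...,0]-.611,P[...,1]-.2055)<.010)&(P[...,2]<.08); print(np.percentile(P[...,2][B],[50,75,95]).round(4))
a=np.hstack([cv2.imread('pics/z%s.png'%n)[130:360,130:530] for n in('scene','side')]); cv2.imwrite('pics/zb.png',a)
E
```

```text
scene0 axis [ 0.5733 -0.1918] 152 tops [0.0901 0.0901 0.0883 0.0843 0.0841 0.0873]
[0.0531 0.0723 0.0748]
zscene axis [ 0.5719 -0.1908] 132 tops [0.0897 0.088  0.0878 0.0864 0.0852 0.0866]
[0.0494 0.0507 0.053 ]
side0 axis [ 0.5751 -0.1919] 155 tops [0.0867 0.0863 0.0851 0.0829 0.0837 0.0839]
[0.0495 0.0703 0.0718]
zside axis [ 0.5737 -0.1911] 158 tops [0.0871 0.0864 0.0858 0.0823 0.0839 0.0841]
[0.048  0.0487 0.05  ]
```

View pics/zb.png

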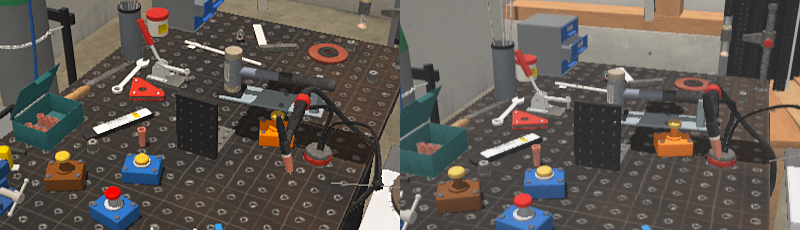

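The final view shows the mallet back upright on its rest (head (232,70) left crop), within 1.5 mm of where it stood. The brass pin is down at 17 mm above the block's top, and the red pin is still up.

```bash
python3 -c "
from station import arm
print(arm.job_done())"
```

```text
the job is handed in; nothing more can be done
None
```

The job is handed in: the camera measurements put the brass-headed pin fully home, the mallet is back on its rest within about 1.5 mm of where it stood, and the red pin was not touched. It took three blows rather than one, because the mallet tilted in the grip; the third moved the pin no further.

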